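# Scrape the metal offcuts off the sawing board

### The job

Take the wooden scraper block by its grip and wipe the two loose aluminium offcuts along the plywood sawing board and over its edge, so that both drop into the grey catch trough at its end; push them with the scraper only, the gripper must not touch them. Then stand the scraper back on the bench top, upright on its foot and clear of the board and trough, and let go.

Things in the scene. Friction and masses are not known exactly. Their poses are not given: they have to be found in the camera images.
- scraper: Wooden scraper block, loose, about 130 g, standing on the bench. Its foot is a bar 36 mm thick (x) x 130 mm long (y) x 25 mm high; on it stands an upright grip 24 mm thick (x) x 70 mm long (y), from 25 to 82 mm height. Same front and back. Origin: centre of the foot's underside; z up, y along the foot, x across it (the pushing direction, and the way to pinch the grip). A plain wooden block 45 x 60 x 45 mm without a grip stands nearby and is not the scraper.
- board: Plywood sawing board with a grey catch trough at one end, one fixed piece. Board top: 190 mm (x, from -95 to +95 mm) x 160 mm (y, -80 to +80 mm), flat, without rims, at z = 36 mm. The trough adjoins the edge at x = +95 mm: inside it reaches to x = 160 mm and y = -80 to +80 mm, floor at z = 10 mm, its three outer walls 4 mm thick and 42 mm high. Origin: under the centre of the plywood top, at bench height; x points along the board towards the trough (the way to wipe), z up.
- chip_a: Loose aluminium offcut 26 x 18 x 9 mm, 11 g, lying flat on the board. Origin at its centre (4.5 mm above the board top). It lies with x from -15 to 50 mm and y from -38 to -18 mm in the board's frame, at any yaw.
- chip_b: Loose aluminium offcut 22 x 22 x 9 mm, 11 g, lying flat on the board. Origin at its centre (4.5 mm above the board top). It lies with x from -15 to 50 mm and y from 18 to 38 mm in the board's frame, at any yaw.
Not all that is in view belongs to the job. Leave any green or purple look-alike of the chip_b alone.

How it is judged:
On the way, in this order (a step that is already met when the one before it is completed fails the run):
1. the scraper is lifted off the bench (height (world z) of scraper above 0.02 m), for 0.1 s.
2. both offcuts have been wiped into the catch trough (x of chip_a in the frame of board between 0.095 and 0.162 m and y of chip_a in the frame of board between -0.082 and 0.082 m and z of each of chip_a, chip_b in the frame of board below 0.028 m and x of chip_b in the frame of board between 0.095 and 0.162 m and y of chip_b in the frame of board between -0.082 and 0.082 m), for 0.2 s.
At the end, for the whole second after the job is handed in: Both offcuts lie at rest inside the catch trough (centres between its walls and at least 8 mm below the board top); the scraper stands on its foot on the bench top (underside within 6 mm of it, within 10 degrees of upright), at rest and not touching the board or trough (all of step 2 and height (world z) of scraper below 0.006 m and angle between scraper's own z axis and vertical below 0.17 rad and linear speed of each of scraper, chip_a, chip_b below 0.03 m/s and contact force between scraper and board below 0.3 N).
It fails at once if the gripper or arm touches an offcut (contact force between any of chip_a, chip_b and the fingers above 0.3 N or contact force between any of chip_a, chip_b and the arm above 0.3 N).
It also fails if it takes over 45 s, if anything falls off the work surface, if the arm or the gripper's body presses on something with over 40 N, if the wrist force passes 120 N, or if a joint passes its speed limit or range.

### The arm

A 7-joint arm with a two-finger parallel gripper is mounted at the origin on the work surface. World frame = base frame: x ahead of the robot, y to its left, z up, the work surface at z = 0. Lengths are in m, angles in rad, forces in N, time in s.
With the tool pointing down it reaches from about 0.4 to 0.75 m from the base axis. Payload 19.5 kg.
Tool frame: the origin (TCP) lies on the centre line of the jaws, within the pads' length; the fingertips stand 11 mm ahead of it and the grasp point (between the pads) lies 8 mm behind it; z points along the fingers, y is the line along which they close (so a half turn about z gives the same grasp; the last joint's range is limited). The gripper opens to 85 mm and grips with 20 to 120 N. Pads are 22 mm wide; open, the fingers measure 114 mm over their backs; the gripper's body (76 mm by 85 mm) begins 54 mm behind the grasp point. The pads swing forward as they close: fully open they stand 13 mm farther back than shut.
Start: joints at [-1.144, 0.707, -0.028, 1.485, 0.022, 0.951, -0.075], TCP at [0.26, 0.513, 0.242] pointing down, gripper open.
Joint ranges: [-2.71, 2.71], [-0.32, 2.16], [-1.57, 1.52], [0, 2.45], [-1.46, 4.6], [0, 2.02], [-2.83, 2.83]. Speed limits (rad/s): [1.89, 1.89, 2.57, 2.57, 3.01, 3.01, 3.01].

### API

Orientations are given as a 3x3 rotation matrix whose columns are the frame's x, y, z axes.
In Python, from workcell import bot gives the robot as it stands. The module is installed in compiled form; this text tells all that it offers.
- The arm moves only by the tool arm_command, never from a script. Its argument "rows" is a list of rows, each a list of 7 numbers: the shift along the world's x, y, z as a fraction of full scale, then the turn, a rotation vector about the world's x, y, z as a fraction of full scale, then the finger opening in mm, from 0 to 85.4. In form: [[tx, ty, tz, ax, ay, az, claw], ...]. A call has 1 to 5 rows; each row is the pose to reach, as a shift and turn from the pose commanded when the call began; what a row does not reach only later rows make up. Full scale, the value 1, is 0.08 m for a shift and pi/2 rad for a turn. A row lasts 1/10 s, in which the tool goes at most 50 mm and 8.59 degrees, less where a joint would pass 70% of its speed; a pose out of reach is approached as far as the arm can. A call with a number of a shift or a turn outside -1 to 1 is refused whole. A call with a gripper value outside its range is refused whole. The fingers move at their own pace and stop on an object; "grip_force" is the grip in N (left out, the last holds). Time passes only in rows, so rows that repeat a pose let the fingers close. It gives the time, the measured TCP pose, the force, the opening and the grip force at its end, in the units of the state.
- bot.state(): the state, without advancing time (a new reading comes with each control period).
- bot.snapshot(name): name is "scene" or "top"; returns a dict with "color" (384x512x3 uint8, red, green, blue), "camera_matrix" (3x3 intrinsics, pixels), "world_from_camera" (4x4, takes a point from camera to world coordinates). Camera axes: x right, y up, looking along -z (the intrinsics and any distortion apply to the point x, -y, -z); pixel columns grow to the right and rows downward; lengths in m; the calibration is good to about 2 mm. A picture is of the moment at which its call begins. There is no depth.
- bot.sign_off(): hands the job in; it is judged then, once.
The state is a dict: "clock": time; "joint_pos": joint angles; "joint_vel": joint speeds; "joint_efforts": joint torques, N m; "position": TCP position; "tool_rot": TCP orientation; "force": force on the tool from outside, world axes, zero at the start; "ft_torque": the same for the moment, N m; "gripper_width": finger opening in m; "grip_force": force on a finger pad.
Only numpy, scipy, OpenCV 4.12 (cv2) and the standard library are available. Lean on these libraries where they do the work, as an engineer would, in place of code of your own. Each camera call takes 0.05 s, during which the arm holds its last target. There are 200 camera calls.

## Working session

There is one attempt and no reset: what is moved stays moved. The work goes in short steps, Python scripts to look and compute and a tool call to move; the robot and the scene stay as the last step left them, time stands still between calls to the robot, and variables do not carry over. Pictures are saved under pics/ and viewed, at most 10 in all, crops included, and the job is handed in when it is done.

Besides the shell and the picture viewer there is one more tool, called after ">>>" as name(argument=value, ...) on one line, values as JSON. arm_command: Moves the arm, as the interface text tells. Its arguments: {"type":"object","properties":{"rows":{"type":"array","items":{"type":"array","items":{"type":"number"}}},"grip_force":{"type":"number"}},"required":["rows"]}

```bash
mkdir -p pics
python3 - <<'E'
from workcell import bot
import cv2,numpy as np
s=bot.state();print(s['clock'],s['position'],s['tool_rot'],s['gripper_width'])
for n in('scene','top'):
    d=bot.snapshot(n);cv2.imwrite(f'pics/{n}0.png',d['color'][:,:,::-1]);np.savez(f'{n}0.npz',**d)
    print(n,d['camera_matrix'],d['world_from_camera'])
E
```

```text
0.0 [0.25966576 0.51275511 0.24183392] [[-8.92126770e-01  4.51784912e-01 -4.68191794e-04]
 [ 4.51785154e-01  8.92126240e-01 -9.72388322e-04]
 [-2.16241875e-05 -1.07901575e-03 -9.99999418e-01]] 0.0852913326255782
scene [[417.47185784   0.         256.89560667]
 [  0.         417.47185784 188.81374695]
 [  0.           0.           1.        ]] [[ 0.13883374 -0.5524204   0.82192268  1.07950358]
 [ 0.99020263  0.06489395 -0.12364276 -0.02951356]
 [ 0.01496497  0.83103578  0.5560176   0.44029371]
 [ 0.          0.          0.          1.        ]]
top [[423.76435015   0.         255.62627221]
 [  0.         423.76435015 192.8545334 ]
 [  0.           0.           1.        ]] [[ 0.0257437   0.99630479 -0.08193911  0.4631243 ]
 [-0.99942598  0.02384519 -0.02406474  0.06240345]
 [-0.02202196  0.08251159  0.99634676  0.89622275]
 [ 0.          0.          0.          1.        ]]
```

View pics/scene0.png

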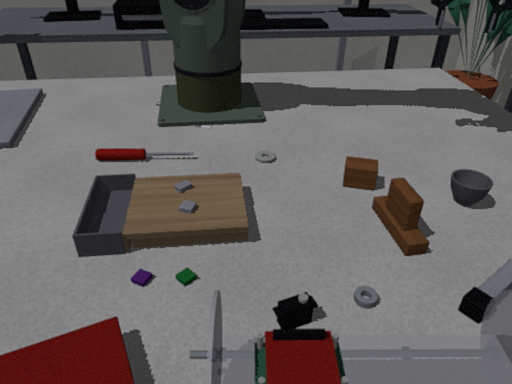

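View pics/top0.png

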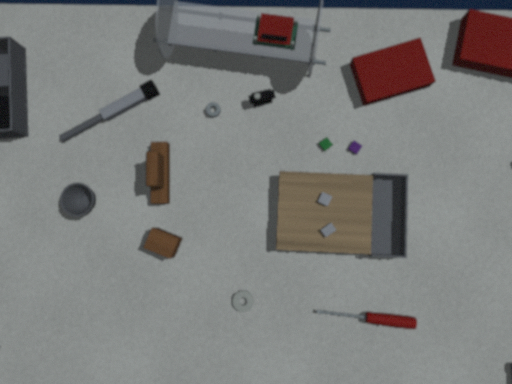

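The candidates for the scraper in the top view are the two-tier brown piece at (158,173) and the plain block at (161,243). The first has a grip on a foot, so it is the scraper. The chips are the grey pieces on the board at (325,199) and (328,230). The green piece at (325,144) and the purple one at (354,147) are look-alikes to leave alone. The trough is on the right, at (390,215).

```bash
cat > h.py <<'E'
import cv2,numpy as np
def ray(d,uv,z):
    K=d['camera_matrix'];T=d['world_from_camera']
    uv=np.atleast_2d(np.float64(uv));p=np.c_[uv,np.ones(len(uv))]@np.linalg.inv(K).T
    p=p*[1,-1,-1]@T[:3,:3].T
    return T[:3,3]+p*((z-T[2,3])/p[:,2])[:,None]
def blobs(mask,mn=30):
    c,_=cv2.findContours(mask.astype(np.uint8),cv2.RETR_EXTERNAL,cv2.CHAIN_APPROX_NONE)
    return [k for k in c if cv2.contourArea(k)>mn]
def rect(d,c,z):
    w=ray(d,c[:,0,:],z)[:,:2]
    r=cv2.minAreaRect((w*1000).astype(np.float32)); return np.round(r[0],1),np.round(r[1],1),round(r[2],1),np.round(cv2.boxPoints(r)).tolist()
E
python3 - <<'E'
from h import *
d=dict(np.load('top0.npz'));im=d['color'];hsv=cv2.cvtColor(im,cv2.COLOR_RGB2HSV)
H,S,V=cv2.split(hsv)
print('px',hsv[173,155],hsv[173,166],hsv[150,163],hsv[243,161],hsv[215,300],hsv[199,325],hsv[215,382],hsv[190,400])
wood=(H<20)&(S>110)&(V>40)&(V<200)
for c in blobs(wood[120:270,120:200]):
    c=c+[120,120]; print('brown',rect(d,c,.025),cv2.boundingRect(c))
tan=(H<25)&(S>60);m=np.zeros_like(tan);m[160:270,265:380]=tan[160:270,265:380]
for c in blobs(m,500): print('board',rect(d,c,.036),cv2.boundingRect(c))
m=np.zeros_like(tan);m[180:245,285:365]=(S<60)[180:245,285:365]
for c in blobs(m): print('chip',rect(d,c,.045))
a=cv2.resize(im[125:275,125:205],None,fx=4,fy=4,interpolation=cv2.INTER_CUBIC)
b=cv2.resize(im[165:265,270:415],None,fx=3,fy=3);b=cv2.copyMakeBorder(b,0,300,0,0,0)
cv2.imwrite('pics/crop1.png',np.hstack([a,b])[:,:,::-1])
E
```

```text
px [ 14 129  95] [ 14 125  88] [ 14 140  91] [ 14 128  96] [ 18  72 117] [105  23 132] [102  28  92] [80 19 41]
brown (array([427.5, 273.4]), array([61.9, 43.8]), 70.0, [[396.0, 252.0], [437.0, 237.0], [459.0, 295.0], [417.0, 310.0]]) (145, 229, 35, 28)
brown (array([572.6, 290. ]), array([124.1,  42. ]), 2.5, [[510.0, 308.0], [511.0, 266.0], [635.0, 272.0], [634.0, 314.0]]) (147, 143, 21, 60)
board (array([498. , -56.4]), array([188.6, 156.5]), 88.7, [[418.0, -149.0], [574.0, -152.0], [578.0, 36.0], [422.0, 40.0]]) (276, 172, 97, 82)
chip (array([463. , -62.8]), array([22.5, 31.1]), 34.9, [[445.0, -56.0], [463.0, -82.0], [481.0, -69.0], [463.0, -44.0]])
chip (array([524.5, -55.7]), array([26.7, 27.1]), 64.5, [[506.0, -62.0], [531.0, -74.0], [542.0, -50.0], [518.0, -38.0]])
```

View pics/crop1.png

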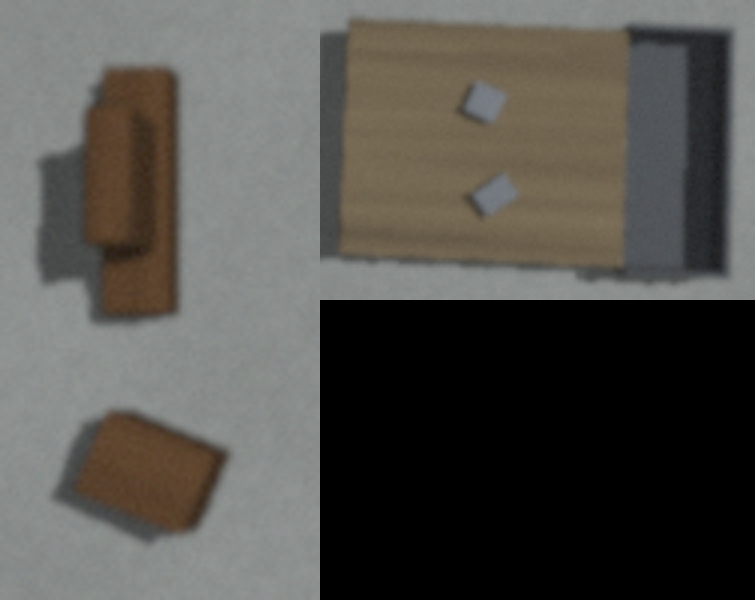

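The crop confirms the choice: the upper piece has a foot and an upright grip, and the lower one is the plain block. Chip_b is at crop (484,102), chip_a at (494,195), and the trough is on the right.

Run:
```python
from h import *
d=dict(np.load('top0.npz'))
print('grip top',ray(d,[[146.75,168],[158.75,168],[152.75,150],[152.75,186.25]],.082))
print('foot',ray(d,[[169,142.2],[169,203.3],[150.75,203.3],[150.75,142.2]],.025))
s=dict(np.load('scene0.npz'))
# scene: grip top face corners approx, foot top corners
print('scene grip top',ray(s,[[390,182],[402,179],[421,207],[408,211]],.082))
```

```text
grip top [[0.57359796 0.29551016 0.082     ]
 [0.57412983 0.27200319 0.082     ]
 [0.6093246  0.28538169 0.082     ]
 [0.53816725 0.28211339 0.082     ]]
foot [[0.63681269 0.26754253 0.025     ]
 [0.5088107  0.2620732  0.025     ]
 [0.50788155 0.30002979 0.025     ]
 [0.63599601 0.3059647  0.025     ]]
scene grip top [[0.55529027 0.2639627  0.082     ]
 [0.54898748 0.2870089  0.082     ]
 [0.62530464 0.28216654 0.082     ]
 [0.63232539 0.25879989 0.082     ]]
```

>>> arm_command(rows=[[0.6, -0.45, -0.4, 0, 0, 0.09, 85], [1, -1, -0.6, 0, 0, 0.18, 85], [1, -1, -0.8, 0, 0, 0.27, 85], [1, -1, -0.8, 0, 0, 0.32, 85], [1, -1, -0.8, 0, 0, 0.32, 85]], grip_force=60)

```text
clock: 0.6
position: [0.3401, 0.4323, 0.1778]
tool_rot: [[-0.999, -0.034, -0.001], [-0.034, 0.999, -0.001], [0.001, -0.001, -1.0]]
force: [0.2, 0.0, 0.2]
gripper_width: 0.0852
grip_force: 0.0
```

>>> arm_command(rows=[[0.5, -0.3, 0, 0, 0, 0, 85], [1, -0.63, 0, 0, 0, 0, 85]])

```text
clock: 0.8
position: [0.4198, 0.3834, 0.1787]
tool_rot: [[-0.999, -0.034, 0.0], [-0.034, 0.999, 0.001], [-0.0, 0.001, -1.0]]
force: [0.4, 0.6, -0.3]
gripper_width: 0.0848
grip_force: 0.0
```

>>> arm_command(rows=[[0.5, -0.3, 0, 0, 0, 0, 85], [1, -0.63, 0, 0, 0, 0, 85]])

```text
clock: 1.0
position: [0.5009, 0.332, 0.1787]
tool_rot: [[-0.999, -0.032, 0.0], [-0.032, 0.999, 0.001], [-0.0, 0.001, -1.0]]
force: [-0.3, 0.9, 0.6]
gripper_width: 0.0849
grip_force: 0.0
```

>>> arm_command(rows=[[0.5, -0.3, 0, 0, 0, 0, 85], [0.91, -0.59, 0, 0, 0, 0, 85], [0.91, -0.59, -0.4, 0, 0, 0, 85], [0.91, -0.59, -0.4, 0, 0, 0, 85], [0.91, -0.59, -0.4, 0, 0, 0, 85]])

```text
clock: 1.5
position: [0.5717, 0.2863, 0.1469]
tool_rot: [[-0.999, -0.034, -0.001], [-0.034, 0.999, 0.0], [0.001, 0.0, -1.0]]
force: [-0.0, 0.4, 0.2]
gripper_width: 0.0848
grip_force: 0.0
```

Run:
```python
from h import *
from workcell import bot
s=bot.snapshot('scene');t=bot.snapshot('top');print(bot.state()['position'],bot.state()['clock'])
a=cv2.resize(s['color'][90:290,330:470],None,fx=2.5,fy=2.5)
b=cv2.resize(t['color'][100:300,100:240],None,fx=2.5,fy=2.5)
cv2.imwrite('pics/pre.png',np.hstack([a,b])[:,:,::-1])
```

```text
[0.57224994 0.28633973 0.14777625] 1.6
```

View pics/pre.png

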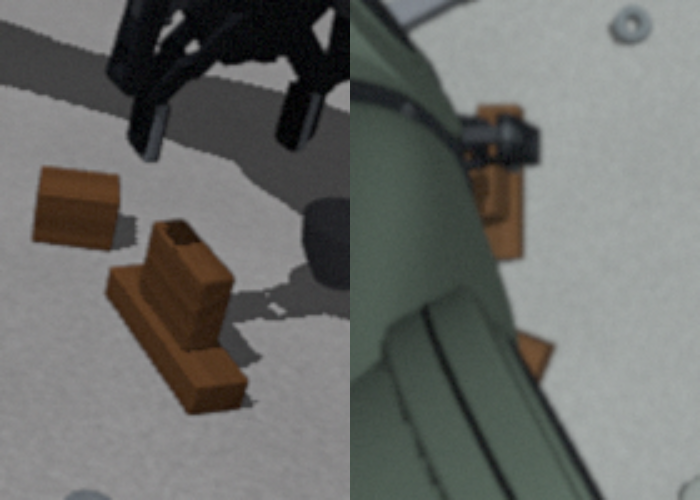

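The scene crop shows the open fingers at crop (150,160) and (295,150), above the scraper's grip with its top at crop (193,255). I'll check the alignment by casting rays.

Run:
```python
from h import *
s=dict(np.load('scene0.npz'))
f=lambda c:np.array(c)/2.5+[330,90]
g=ray(s,f([[153,221],[181,219],[233,280],[208,290]]),.082);print(g,g.mean(0))
r=ray(s,f([[150,160],[295,150]]),.145);print(r,r.mean(0))
b=ray(s,f([[190,413],[245,406]]),.0);print(b)
```

```text
[[0.54521805 0.27025156 0.082     ]
 [0.54500965 0.28947742 0.082     ]
 [0.61373963 0.29131952 0.082     ]
 [0.62157463 0.27183559 0.082     ]] [0.58138549 0.28072102 0.082     ]
[[0.5747966  0.24299973 0.145     ]
 [0.57281452 0.33527241 0.145     ]] [0.57380556 0.28913607 0.145     ]
[[ 6.38134797e-01  2.71604130e-01 -5.55111512e-17]
 [ 6.36333965e-01  3.08683582e-01  0.00000000e+00]]
```

>>> arm_command(rows=[[0.02, -0.03, -0.5, 0, 0, 0, 85], [0.04, -0.03, -1, 0, 0, 0, 85], [0.04, -0.03, -1, 0, 0, 0, 85]])

```text
clock: 1.9
position: [0.5739, 0.2823, 0.0634]
tool_rot: [[-0.999, -0.035, -0.005], [-0.035, 0.999, -0.003], [0.005, -0.003, -1.0]]
force: [-0.2, -0.2, 0.3]
gripper_width: 0.0845
grip_force: 0.0
```

>>> arm_command(rows=[[0, 0, -0.17, 0, 0, 0, 85], [0, 0, -0.17, 0, 0, 0, 0], [0, 0, -0.17, 0, 0, 0, 0], [0, 0, -0.17, 0, 0, 0, 0], [0, 0, -0.17, 0, 0, 0, 0]], grip_force=60)

```text
clock: 2.4
position: [0.5761, 0.2828, 0.0535]
tool_rot: [[-0.999, -0.034, 0.001], [-0.034, 0.999, 0.001], [-0.001, 0.0, -1.0]]
force: [-0.5, 1.3, 0.7]
gripper_width: 0.028
grip_force: 0.5
```

>>> arm_command(rows=[[0, 0, 0, 0, 0, 0, 0], [0, 0, 0, 0, 0, 0, 0], [0, 0, 0, 0, 0, 0, 0], [0, 0, 0, 0, 0, 0, 0]])

```text
clock: 2.8
position: [0.5758, 0.2826, 0.0528]
tool_rot: [[-0.999, -0.034, 0.0], [-0.034, 0.999, -0.0], [-0.0, -0.0, -1.0]]
force: [-2.1, -0.4, 3.6]
gripper_width: 0.0236
grip_force: 62.6
```

>>> arm_command(rows=[[0, 0, 0.4, 0, 0, 0, 0], [0, 0, 0.9, 0, 0, 0, 0], [0, 0, 0.9, 0, 0, 0, 0], [0, 0, 0.9, 0, 0, 0, 0]])

```text
clock: 3.2
position: [0.576, 0.2825, 0.125]
tool_rot: [[-0.999, -0.034, 0.001], [-0.034, 0.999, 0.0], [-0.001, 0.0, -1.0]]
force: [-0.2, 0.2, -1.0]
gripper_width: 0.0238
grip_force: 62.2
```

>>> arm_command(rows=[[-0.15, -0.5, 0, 0, 0, -0.02, 0], [-0.3, -1, 0, 0, 0, -0.035, 0]])

```text
clock: 3.4
position: [0.5505, 0.2018, 0.1232]
tool_rot: [[-1.0, 0.021, -0.002], [0.021, 1.0, -0.001], [0.002, -0.001, -1.0]]
force: [2.6, -2.0, -2.0]
gripper_width: 0.0236
grip_force: 62.2
```

>>> arm_command(rows=[[-0.15, -0.5, 0, 0, 0, 0, 0], [-0.3, -1, 0, 0, 0, 0, 0]])

```text
clock: 3.6
position: [0.5265, 0.1209, 0.1236]
tool_rot: [[-1.0, 0.021, -0.002], [0.021, 1.0, -0.001], [0.002, -0.001, -1.0]]
force: [1.7, 0.3, -1.2]
gripper_width: 0.0237
grip_force: 62.2
```

>>> arm_command(rows=[[-0.15, -0.5, 0, 0, 0, 0, 0], [-0.3, -1, 0, 0, 0, 0, 0]])

```text
clock: 3.8
position: [0.5025, 0.041, 0.1237]
tool_rot: [[-1.0, 0.021, -0.002], [0.021, 1.0, -0.0], [0.002, -0.0, -1.0]]
force: [2.0, 0.8, -0.9]
gripper_width: 0.0235
grip_force: 62.2
```

>>> arm_command(rows=[[-0.06, -0.4, 0, 0, 0, 0, 0], [-0.06, -0.6, 0, 0, 0, 0, 0], [-0.06, -0.6, 0, 0, 0, 0, 0], [-0.06, -0.6, 0, 0, 0, 0, 0]])

```text
clock: 4.2
position: [0.4987, -0.005, 0.124]
tool_rot: [[-1.0, 0.021, -0.001], [0.021, 1.0, 0.0], [0.001, 0.0, -1.0]]
force: [0.1, 1.2, -1.1]
gripper_width: 0.0232
grip_force: 62.1
```

Run:
```python
from h import *
from workcell import bot
s=bot.snapshot('scene');t=bot.snapshot('top');print(bot.state()['position'],bot.state()['clock'])
a=cv2.resize(s['color'][90:290,70:270],None,fx=2,fy=2)
b=cv2.resize(t['color'][130:330,230:430],None,fx=2,fy=2)
cv2.imwrite('pics/carry.png',np.hstack([a,b])[:,:,::-1])
```

```text
[ 0.49885317 -0.00442633  0.12424992] 4.3
```

View pics/carry.png

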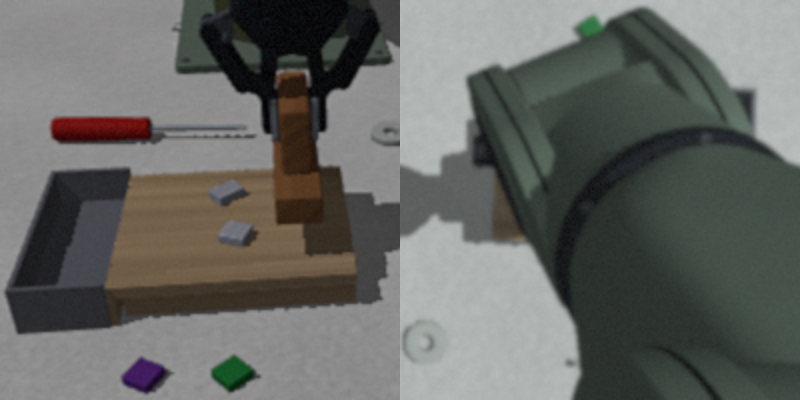

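The scraper is held upright, with its foot's near end at crop (298,215), behind both chips at (226,192) and (236,233). Next I lower it to just above the board.

>>> arm_command(rows=[[0, 0, -0.2, 0, 0, 0, 0], [0, 0, -0.34, 0, 0, 0, 0], [0, 0, -0.42, 0, 0, 0, 0], [0, 0, -0.42, 0, 0, 0, 0]])

```text
clock: 4.7
position: [0.4986, -0.005, 0.0903]
tool_rot: [[-1.0, 0.02, -0.001], [0.02, 1.0, -0.0], [0.001, -0.0, -1.0]]
force: [-0.2, -0.3, -0.4]
gripper_width: 0.0233
grip_force: 62.1
```

>>> arm_command(rows=[[0, -0.2, 0, 0, 0, 0, 0], [-0.01, -0.4, 0, 0, 0, 0, 0], [-0.01, -0.6, 0, 0, 0, 0, 0], [-0.02, -0.8, 0, 0, 0, 0, 0], [-0.02, -1, 0, 0, 0, 0, 0]])

```text
clock: 5.2
position: [0.4975, -0.086, 0.0915]
tool_rot: [[-1.0, 0.021, 0.0], [0.021, 1.0, -0.0], [-0.0, -0.0, -1.0]]
force: [-0.1, 0.9, -1.0]
gripper_width: 0.0235
grip_force: 62.2
```

>>> arm_command(rows=[[0, -0.2, 0, 0, 0, 0, 0], [-0.01, -0.4, 0, 0, 0, 0, 0], [-0.01, -0.6, 0, 0, 0, 0, 0], [-0.02, -0.8, 0, 0, 0, 0, 0], [-0.02, -0.8, 0, 0, 0, 0, 0]])

```text
clock: 5.7
position: [0.4956, -0.1515, 0.0914]
tool_rot: [[-1.0, 0.024, 0.0], [0.024, 1.0, -0.001], [-0.0, -0.001, -1.0]]
force: [-0.6, 1.5, -1.2]
gripper_width: 0.0234
grip_force: 62.1
```

Run:
```python
from h import *
from workcell import bot
s=bot.snapshot('scene');print(bot.state()['position'],bot.state()['clock'])
cv2.imwrite('pics/push.png',cv2.resize(s['color'][90:290,70:270],None,fx=2.5,fy=2.5)[:,:,::-1])
```

```text
[ 0.49577365 -0.15008404  0.0913869 ] 5.75
```

View pics/push.png

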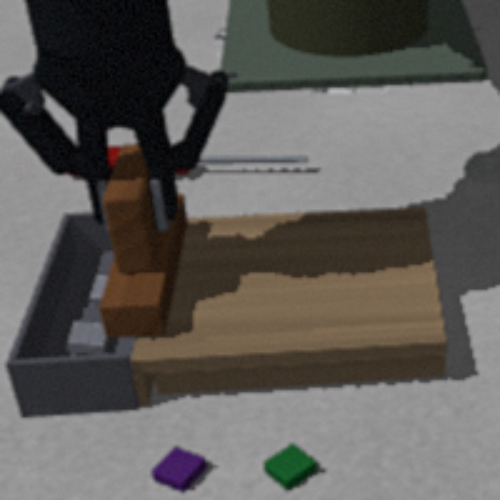

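Both chips are ahead of the foot in the trough, at crop (88,335) and (100,285), and the board looks clear. I'll lift the scraper, return it to its old spot and check.

>>> arm_command(rows=[[0, 0, 0.3, 0, 0, 0, 0], [0, 0, 0.8, 0, 0, 0, 0], [0.15, 0.5, 0.8, 0, 0, 0, 0], [0.2, 1, 0.8, 0, 0, 0, 0]])

```text
clock: 6.15
position: [0.5127, -0.0681, 0.1562]
tool_rot: [[-1.0, 0.023, 0.003], [0.023, 1.0, 0.0], [-0.003, 0.0, -1.0]]
force: [0.3, 0.8, -1.4]
gripper_width: 0.0236
grip_force: 62.3
```

>>> arm_command(rows=[[0.1, 0.5, 0, 0, 0, 0, 0], [0.2, 1, 0, 0, 0, 0, 0]])

```text
clock: 6.35
position: [0.5278, 0.0132, 0.1555]
tool_rot: [[-1.0, 0.02, 0.0], [0.02, 1.0, 0.0], [-0.0, 0.0, -1.0]]
force: [0.3, 0.4, -0.6]
gripper_width: 0.0231
grip_force: 62.4
```

>>> arm_command(rows=[[0.1, 0.5, 0, 0, 0, 0, 0], [0.2, 1, 0, 0, 0, 0, 0]])

```text
clock: 6.55
position: [0.5436, 0.0933, 0.1554]
tool_rot: [[-1.0, 0.02, 0.0], [0.02, 1.0, 0.0], [-0.0, 0.0, -1.0]]
force: [0.6, -0.5, -1.9]
gripper_width: 0.0232
grip_force: 62.4
```

>>> arm_command(rows=[[0.1, 0.5, 0, 0, 0, 0, 0], [0.2, 1, 0, 0, 0, 0, 0]])

```text
clock: 6.75
position: [0.5594, 0.1734, 0.1554]
tool_rot: [[-1.0, 0.02, -0.0], [0.02, 1.0, 0.0], [0.0, 0.0, -1.0]]
force: [1.2, -0.1, -1.1]
gripper_width: 0.0234
grip_force: 62.4
```

>>> arm_command(rows=[[0.1, 0.5, 0, 0, 0, 0, 0], [0.2, 1, 0, 0, 0, 0, 0], [0.2, 1, 0, 0, 0, 0, 0], [0.2, 1, 0, 0, 0, 0, 0]])

```text
clock: 7.15
position: [0.575, 0.252, 0.1549]
tool_rot: [[-1.0, 0.019, -0.001], [0.019, 1.0, -0.0], [0.001, -0.0, -1.0]]
force: [-0.0, -1.2, -0.8]
gripper_width: 0.0233
grip_force: 62.3
```

Run:
```python
from h import *
from workcell import bot
s=bot.snapshot('scene');t=bot.snapshot('top');print(bot.state()['position'],bot.state()['clock'])
a=cv2.resize(s['color'],None,fx=.78125,fy=.78125)
b=cv2.resize(t['color'][160:265,280:415],None,fx=2.8,fy=300/105*1.0)
cv2.imwrite('pics/after.png',np.hstack([a,b])[:,:,::-1])
```

```text
[0.57557712 0.2500487  0.15521798] 7.25
```

View pics/after.png

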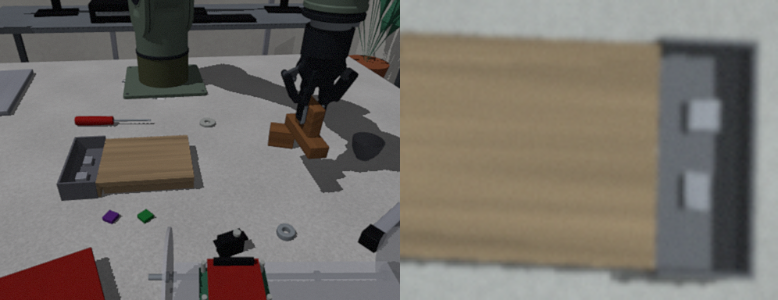

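Both chips lie flat in the trough, at top-crop (703,115) and (697,190). I'll set the scraper down.

>>> arm_command(rows=[[0, 0.1, -0.5, 0, 0, 0, 0], [0, 0.2, -1, 0, 0, 0, 0], [0, 0.2, -1, 0, 0, 0, 0]])

```text
clock: 7.55
position: [0.5736, 0.2657, 0.0712]
tool_rot: [[-1.0, 0.021, -0.006], [0.021, 1.0, -0.003], [0.006, -0.003, -1.0]]
force: [-0.7, 0.1, -0.8]
gripper_width: 0.0232
grip_force: 62.0
```

>>> arm_command(rows=[[0, 0, -0.15, 0, 0, 0, 0], [0, 0, -0.22, 0, 0, 0, 0], [0, 0, -0.26, 0, 0, 0, 0], [0, 0, -0.26, 0, 0, 0, 0]])

```text
clock: 7.95
position: [0.5761, 0.2663, 0.0548]
tool_rot: [[-1.0, 0.022, 0.001], [0.022, 1.0, 0.0], [-0.001, 0.0, -1.0]]
force: [-0.5, 0.2, -1.0]
gripper_width: 0.0233
grip_force: 62.0
```

>>> arm_command(rows=[[0, 0, -0.025, 0, 0, 0, 0], [0, 0, -0.025, 0, 0, 0, 0], [0, 0, -0.025, 0, 0, 0, 0]])

```text
clock: 8.25
position: [0.5761, 0.2666, 0.0528]
tool_rot: [[-1.0, 0.021, 0.001], [0.021, 1.0, 0.0], [-0.001, 0.0, -1.0]]
force: [-0.1, -1.5, 4.5]
gripper_width: 0.0235
grip_force: 62.7
```

>>> arm_command(rows=[[0, 0, 0, 0, 0, 0, 85], [0, 0, 0, 0, 0, 0, 85], [0, 0, 0, 0, 0, 0, 85], [0, 0, 0, 0, 0, 0, 85], [0, 0, 0, 0, 0, 0, 85]])

```text
clock: 8.75
position: [0.5757, 0.2665, 0.0522]
tool_rot: [[-1.0, 0.021, -0.0], [0.021, 1.0, -0.0], [0.0, -0.0, -1.0]]
force: [-1.2, -0.1, -0.5]
gripper_width: 0.0851
grip_force: 0.0
```

>>> arm_command(rows=[[0, 0, 0.2, 0, 0, 0, 85], [0, 0, 0.6, 0, 0, 0, 85], [0, 0, 1, 0, 0, 0, 85], [0, 0, 1, 0, 0, 0, 85], [0, 0, 1, 0, 0, 0, 85]])

```text
clock: 9.25
position: [0.576, 0.2666, 0.1336]
tool_rot: [[-1.0, 0.021, 0.001], [0.021, 1.0, 0.001], [-0.001, 0.001, -1.0]]
force: [0.2, -0.5, -1.2]
gripper_width: 0.085
grip_force: 0.0
```

Run:
```python
from h import *
from workcell import bot
s=bot.snapshot('scene');print(bot.state()['clock'])
cv2.imwrite('pics/end.png',s['color'][:,:,::-1])
```

```text
9.3
```

View pics/end.png

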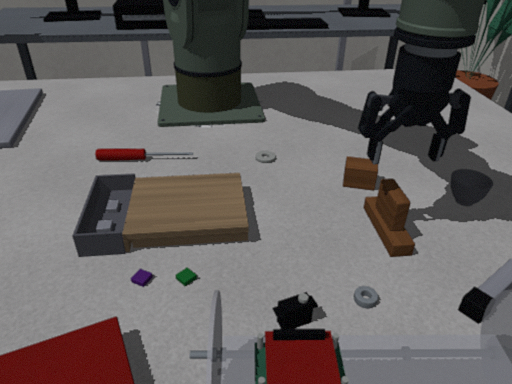

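The scraper stands upright and free at (388,222), the chips are in the trough at (106,225) and (112,206), and the gripper is clear.

```bash
python3 -c "
from workcell import bot
print(bot.sign_off())"
```

```text
the job is handed in; nothing more can be done
None
```

I wiped both offcuts into the catch trough, stood the scraper upright on the bench clear of the board, let go, and handed the job in at about 9.3 s; no verdict was returned.

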